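Rescue the fallen sight glass from the turntable

TASK

One of the three sight glasses on the free-turning inspection turntable has fallen over. Gently lift it off and lay it down softly in the orange saddles of the cradle, fully down in both, with a brass collar outside each end. The glass is fragile: squeeze it with no more than 35 N and do not let it drop or press it hard on anything; leave the other two standing on the turntable and do not disturb the loose fittings and carton on the bench.

Things in the scene. Friction and masses are not known exactly. Their poses are not given: they have to be found in the camera images.
- fallen_glass: Fallen sight glass lying on the turntable: clear 36 mm tube, 120 mm long between two hexagonal brass collars (30 mm long, 54 mm across flats, 62 across corners); 180 mm overall, 0.25 to 0.45 kg, ends alike. Origin at its centre, x along its length, level, 82 mm above the bench. Cracks if squeezed over 40 N per finger or hits or presses turntable or cradle with over 50 N in all.
- standing_glass_a: Sight glass like the fallen one (180 mm tall, collars 62 mm across corners), standing upright on the turntable, to be left standing there. Origin at the centre of its foot, z axis up along it.
- standing_glass_b: Second standing sight glass, the same as the first.
- turntable: Turntable: white disc, 340 mm diameter, top 55 mm above the bench, turning very freely and without limit on a fixed grey foot. Origin on the turning axis at bench height; its x direction means nothing. A light push spins the disc with all that stands on it; it may be turned and need not be turned back.
- cradle_seat (a point): Seat point of the cradle, 65 mm above the bench: the centre of the laid-down glass belongs here. x is the direction in which the glass lies (either way round), z up. The fixed cradle is a black base, 200 x 110 x 12 mm, with two orange saddles that carry the tube; the collars hang outside them with 9 mm of play each way.
- cradle: The cradle; origin on the bench under its centre, x along it. Its two saddles are rigid 90 degree Vs, each 22 mm wide along x, centred at x = -40 and +40 mm, mouth about 70 mm wide, tips 75 mm above the bench. Between them 58 mm are free for the fingers.
- brass_tee: Loose brass pipe tee lying on the bench, 105 mm long, 42 mm high; origin on the bench under the middle of its run. To be left alone.
- black_coupling: Loose black pipe coupling standing on the bench, 72 mm in diameter, 90 mm high; origin under its centre. To be left alone.
- carton: Loose blue carton, 120 x 80 x 60 mm; origin under its centre. To be left alone.

How it is judged:
On the way:
1. the fallen glass is held by the fingers, lifted at least 20 mm clear of the turntable (contact force between the fingers and fallen_glass above 1 N and contact force between fallen_glass and turntable below 0.1 N and z of fallen_glass in the frame of turntable above 0.105 m), for 0.2 s.
At the end, for the whole second after the job is handed in: The fallen glass lies at rest, released, in both saddles of the cradle: its centre within 12 mm along, 7 mm across and 6 mm in height of the seat point and its axis within 0.1 rad of the cradle's; the two other sight glasses still stand upright (within 0.15 rad) on the turntable (x of fallen_glass in the frame of cradle_seat between -0.012 and 0.012 m and y of fallen_glass in the frame of cradle_seat between -0.007 and 0.007 m and z of fallen_glass in the frame of cradle_seat between -0.006 and 0.006 m and angle between the x axis of fallen_glass and the x axis of cradle_seat, either way round below 0.1 rad and linear speed of fallen_glass below 0.02 m/s and angle between each of standing_glass_a, standing_glass_b's own z axis and vertical below 0.15 rad and horizontal distance between each of standing_glass_a, standing_glass_b and turntable below 0.17 m and height (world z) of each of standing_glass_a, standing_glass_b above 0.045 m); the robot touches nothing.
It fails at once if the fallen glass is squeezed by the fingers with more than about 40 N per finger (80 N over both) (contact force between the fingers and fallen_glass above 80 N).
It fails at once if the fallen glass strikes or presses on the cradle or the turntable with more than 50 N, summed over the contacts (about 30 N of downward push in the Vs) (contact force between fallen_glass and cradle above 50 N or contact force between fallen_glass and turntable above 50 N).
It fails at once if the fallen glass is let go in the air, more than 15 mm above the seat (contact force between fallen_glass and the fingers below 0.1 N and contact force between fallen_glass and cradle below 0.1 N and contact force between fallen_glass and turntable below 0.1 N and z of fallen_glass in the frame of cradle_seat above 0.015 m).
It fails at once if one of the standing sight glasses is tipped (more than 0.3 rad) (angle between any of standing_glass_a, standing_glass_b's own z axis and vertical above 0.3 rad).
It fails at once if the loose brass tee, black coupling or carton is shifted by more than 20 mm (distance of any of brass_tee, black_coupling, carton from where it was at the start of the episode above 0.02 m).
It also fails if it takes over 48 s, if anything falls off the work surface, if the arm or the gripper's body presses on something with over 40 N, if the wrist force passes 120 N, or if a joint passes its speed limit or range.

ROBOT

A 6-joint arm with a two-finger parallel gripper is mounted at the origin on the work surface. World frame = base frame: x ahead of the robot, y to its left, z up, the work surface at z = 0. Lengths are in m, angles in rad, forces in N, time in s.
With the tool pointing down it reaches from about 0.425 to 0.95 m from the base axis. Payload 3.5 kg.
Tool frame: the origin (TCP) lies at the very end of the fingers, on their centre line; the grasp point (between the pads) lies 19 mm behind it; z points along the fingers, y is the line along which they close (so a half turn about z gives the same grasp; the last joint's range is limited). The gripper opens to 85 mm and grips with 20 to 120 N. Pads are 22 mm wide; open, the fingers measure 114 mm over their backs; the gripper's body (76 mm by 85 mm) begins 54 mm behind the grasp point. The pads swing forward as they close: fully open they stand 13 mm farther back than shut.
Start: joints at [-1.396, 0.286, 1.577, -0, 1.279, -0.15], TCP at [0.215, -0.64, 0.231] pointing down, gripper open.
Joint ranges: [-2.77, 2.77], [-0.9, 2.22], [0.21, 2.48], [-1.53, 4.67], [0.24, 2.81], [-2.84, 2.84]. Speed limits (rad/s): [2.79, 2.79, 3.14, 3.14, 3.14, 3.14].

INTERFACE

Orientations are given as a 3x3 rotation matrix whose columns are the frame's x, y, z axes.
In Python, from workcell import r, set_gripper, capture, close_job, search_frame, trace, place_of gives the robot as it stands. Calls block until the motion is done:
- r.movep(position, orientation): joint-space move of the TCP to a pose.
- r.line_to(position, rotation=None, max_speed=0.15): straight line of the TCP; rotation=None keeps the orientation; max_speed is the mean speed in m/s.
- r.goto_joints(angles): joint-space move.
- set_gripper(opening): finger opening in m; the grip force is fixed at half the most; returns when the fingers have stopped.
- r.pause(seconds).
- r.solve_ik(position, orientation): joint angles nearest the present ones, or None.
- r.get_obs(): the state.
- capture(name): name is "scene" or "top"; returns a dict with "image" (420x560x3 uint8, red, green, blue), "fx", "fy", "cx", "cy" (pixels), "dist_coeffs" ([k1, k2, p1, p2, k3] as OpenCV has them; the pictures are not rectified), "extrinsics" (4x4, takes a point from world to camera coordinates). Camera axes: x right, y up, looking along -z (the intrinsics and any distortion apply to the point x, -y, -z); pixel columns grow to the right and rows downward; lengths in m; the calibration is good to about 2 mm. A picture is of the moment at which its call begins. There is no depth.
A pose or a line that the arm cannot do raises r.Unreachable and nothing moves.
- close_job(): hands the job in; it is judged then, once.
Trained networks look in a picture, given as the dict that the camera call returned (one of the last four; its "shot" number tells which), for a name from the list of things; names that differ only in an ending like _2 or _b are one class to them, and where a whole thing is asked for, a point or a joint stands for the part that bears it (a point fixed in the world has none). Each returns a list of dicts, best first, with "conf" (0 to 1); they miss things now and then, are a little off and sometimes report something else, mostly with a low value. They report only what shows in the picture. A call takes as long as a camera call.
- search_frame(picture, thing): "bbox" ([left, top, right, bottom] as shares, 0 to 1, of the picture: columns of its width, rows of its height, round what is visible of it).
- trace(picture, thing): "pixels" (420x560 bool, what is visible of it) and "bbox" ([left, top, right, bottom] as shares, 0 to 1, of the picture: columns of its width, rows of its height, round what is visible of it).
- place_of(picture, thing): "centre" ([column, row] as shares, 0 to 1, of the picture: columns of its width, rows of its height: a listed point, or the origin of a listed thing).
The state is a dict: "time_s": time; "qpos": joint angles; "qvel": joint speeds; "effort": joint torques, N m; "ee_pos": TCP position; "tcp_rot": TCP orientation; "ft_force": force on the tool from outside, world axes, zero at the start; "moment": the same for the moment, N m; "finger_gap": finger opening in m; "grip_force": force on a finger pad.
Only numpy, scipy, OpenCV 4.12 (cv2) and the standard library are available. Lean on these libraries where they do the work, as an engineer would, in place of code of your own. Each camera call takes 0.05 s, during which the arm holds its last target. There are 200 camera calls.

## Working session

There is one attempt and no reset: what is moved stays moved. The work goes in short steps, each a Python script; the robot and the scene stay as the last script left them, time stands still between calls to the robot, and variables do not carry over. Pictures are saved under pics/ and viewed, at most 10 in all, crops included, and the job is handed in when it is done.

```bash
mkdir -p pics; ls; cat > h.py <<'E'
import numpy as np, cv2
from workcell import r, set_gripper, capture, close_job, search_frame, trace, place_of
def ray(c,px):
    K=np.array([[c["fx"],0,c["cx"]],[0,c["fy"],c["cy"]],[0,0,1.]])
    p=np.asarray(px,float).reshape(-1,1,2)
    u=cv2.undistortPoints(p,K,np.array(c["dist_coeffs"],float)).reshape(-1,2)
    d=np.c_[u[:,0],-u[:,1],-np.ones(len(u))]
    E=np.array(c["extrinsics"]); R=E[:3,:3];t=E[:3,3]
    return -R.T@t, d@R
def atz(c,px,z):
    o,d=ray(c,px); return o+d*((z-o[2])/d[:,2])[:,None]
def proj(c,P):
    E=np.array(c["extrinsics"]); q=np.atleast_2d(P)@E[:3,:3].T+E[:3,3]
    K=np.array([[c["fx"],0,c["cx"]],[0,c["fy"],c["cy"]],[0,0,1.]])
    q=q*[1,-1,-1]
    return cv2.projectPoints(q,np.zeros(3),np.zeros(3),K,np.array(c["dist_coeffs"],float))[0].reshape(-1,2)
def down(yaw): # tool y (closing dir) at yaw, z down
    y=np.array([np.cos(yaw),np.sin(yaw),0]);z=np.array([0,0,-1.])
    return np.c_[np.cross(y,z),y,z]
E
cat > s1.py <<'E'
from h import *
Z=dict(fallen_glass=.082,standing_glass_a=.055,turntable=0.0,cradle_seat=.065,cradle=0,brass_tee=0,black_coupling=0,carton=0)
for n in ("top","scene"):
    c=capture(n); cv2.imwrite(f"pics/{n}1.png",c["image"][:,:,::-1])
    print(n,"cam",ray(c,[[280,210]])[0].round(3))
    for t,z in Z.items():
        for d in place_of(c,t)[:3]:
            px=np.array(d["centre"])*[560,420]
            print(t,round(d["conf"],2),px.round(1),atz(c,px,z)[0].round(4))
    for t in("fallen_glass","cradle"):
        for d in trace(c,t)[:1]:
            m=d["pixels"]; ys,xs=np.nonzero(m); P=atz(c,np.c_[xs,ys],.082 if t!="cradle" else .03)[:,:2]
            mu=P.mean(0);w,v=np.linalg.eigh(np.cov((P-mu).T))
            print("trace",t,round(d["conf"],2),m.sum(),mu.round(4),v[:,1].round(3),np.sqrt(w).round(4))
            if n=="top": cv2.imwrite(f"m_{t}.png",m.astype(np.uint8)*255)
E
python3 s1.py
```

```text
pics
top cam [ 0.414 -0.003  1.531]
fallen_glass 0.82 [213.6 212.3] [0.4984 0.1915 0.082 ]
standing_glass_a 0.78 [232.5 154. ] [0.6686 0.1384 0.055 ]
standing_glass_a 0.75 [274.2 196.9] [0.5413 0.0195 0.055 ]
turntable 0.58 [228.4 195.3] [0.5535 0.1574 0.    ]
cradle_seat 0.61 [347.1 203.2] [ 0.5185 -0.1891  0.065 ]
cradle_seat 0.33 [233.4 150.8] [0.6763 0.1347 0.065 ]
cradle 0.61 [343.5 204.3] [ 0.52   -0.1865  0.    ]
brass_tee 0.76 [434.3 170.5] [ 0.617  -0.4633  0.    ]
black_coupling 0.7 [118.6 218.9] [0.4887 0.4895 0.    ]
carton 0.83 [445.8 249.8] [ 0.3781 -0.4893  0.    ]
trace fallen_glass 0.72 657 [ 0.6046 -0.4433] [-0.79   0.613] [0.0181 0.0285]
trace cradle 0.47 996 [0.4894 0.2022] [-0.834  0.552] [0.0145 0.06  ]
scene cam [1.632 0.464 0.976]
fallen_glass 0.9 [334.3 208.2] [0.485  0.1904 0.082 ]
fallen_glass 0.28 [313.1 235.7] [0.6281 0.1733 0.082 ]
standing_glass_a 0.62 [291.2 248.7] [0.6734 0.127  0.055 ]
standing_glass_a 0.6 [276.2 208.8] [0.5237 0.0206 0.055 ]
turntable 0.59 [312.8 235.7] [0.5363 0.1459 0.    ]
cradle_seat 0.68 [433.5 257.4] [0.565  0.4925 0.065 ]
cradle_seat 0.56 [215.9 189.3] [ 0.5184 -0.188   0.065 ]
cradle 0.78 [215.8 204.3] [ 0.5135 -0.1951  0.    ]
brass_tee 0.73 [133.5 200.6] [ 0.6025 -0.4502  0.    ]
black_coupling 0.75 [432.1 255.9] [0.484  0.4898 0.    ]
carton 0.65 [157.7 164.9] [ 0.3878 -0.4984  0.    ]
trace cradle 0.77 1722 [ 0.5335 -0.1741] [0.359 0.933] [0.043  0.0593]
```

```bash
python3 - <<'E'
import cv2
a=cv2.imread("pics/top1.png")[130:260,100:470]
cv2.imwrite("pics/top1c.png",cv2.resize(a,None,fx=2.15,fy=2.15,interpolation=cv2.INTER_CUBIC))
a=cv2.imread("pics/scene1.png")[120:320,100:470]
cv2.imwrite("pics/scene1c.png",cv2.resize(a,None,fx=2.15,fy=2.15,interpolation=cv2.INTER_CUBIC))
E
```

```text
(no output)
```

View pics/top1c.png

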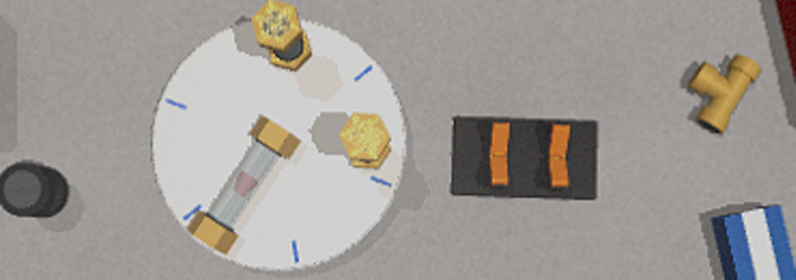

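View pics/scene1c.png

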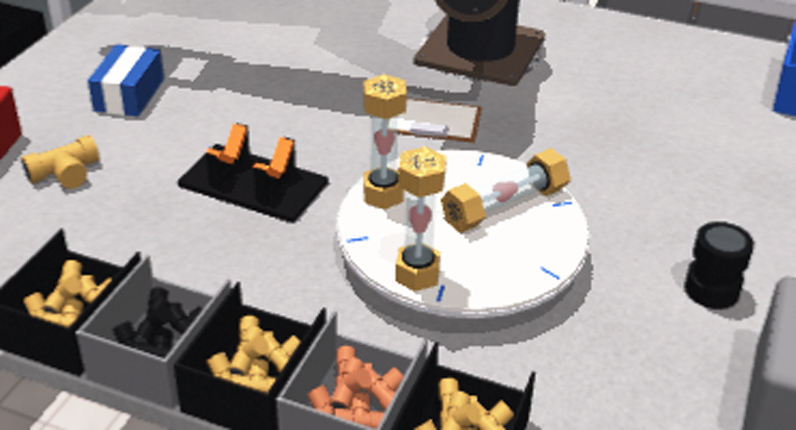

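The top view shows the fallen glass with collars at about (227,194) and (199,237), the standing glasses at about (232,154) and (274,197), and the cradle at about (344,204) with its saddles at columns 332 and 360. The scene view agrees. Next I'll refine the fits by colour and check how the gripper command behaves.

Both collar centres come out 150.6 mm apart, against 150 mm for the model, so the fallen glass is at about (0.489, 0.1935) with its axis at -34°. The cradle seat is at about (0.521, -0.187) with its axis at 87°. I'll move up and hover above the glass, then check clearance.

```bash
cat > s3.py <<'E'
from h import *
p=r.get_obs()["ee_pos"]
r.line_to([p[0],p[1],.36],max_speed=.3)
R=down(np.radians(56))
r.movep([.4888,.1935,.36],R)
r.line_to([.4888,.1935,.26],max_speed=.25)
c=capture("scene"); cv2.imwrite("pics/s3.png",cv2.resize(c["image"][60:340,130:470,::-1],None,fx=2.1,fy=2.1,interpolation=cv2.INTER_CUBIC))
o=r.get_obs(); print(o["time_s"],o["ee_pos"],o["qpos"],o["ft_force"])
E
python3 s3.py
```

```text
5.4 [0.49001939 0.19355837 0.26221841] [ 1.83481011e-01 -6.90900727e-02  1.90653580e+00  1.56858223e-05
  1.30072604e+00 -7.93586917e-01] [ 0.02440037 -0.0379798   0.63860788]
```

View pics/s3.png

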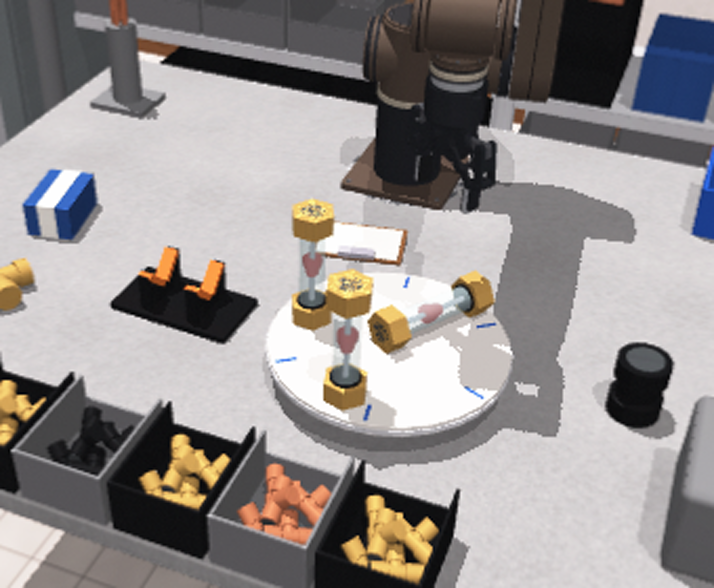

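The picture shows the gripper hovering at (470,180), clear of the standing glasses at (313,270) and (347,340), with the wrist well above their tops. Descending in stages.

```bash
cat > s4.py <<'E'
from h import *
r.line_to([.4888,.1935,.125],down(np.radians(56)),max_speed=.2)
c=capture("scene"); t=capture("top")
a=cv2.resize(c["image"][100:310,200:400,::-1],(570,598),interpolation=cv2.INTER_CUBIC)
b=cv2.resize(t["image"][130:270,160:300,::-1],(598,598),interpolation=cv2.INTER_CUBIC)
cv2.imwrite("pics/s4.png",cv2.resize(np.hstack([a,b]),(800,410)))
o=r.get_obs(); print(o["time_s"],o["ee_pos"],o["ft_force"])
E
python3 s4.py
```

```text
6.325 [0.49041186 0.19382324 0.12730497] [-0.35435222  1.32189863 -0.28861269]
```

View pics/s4.png

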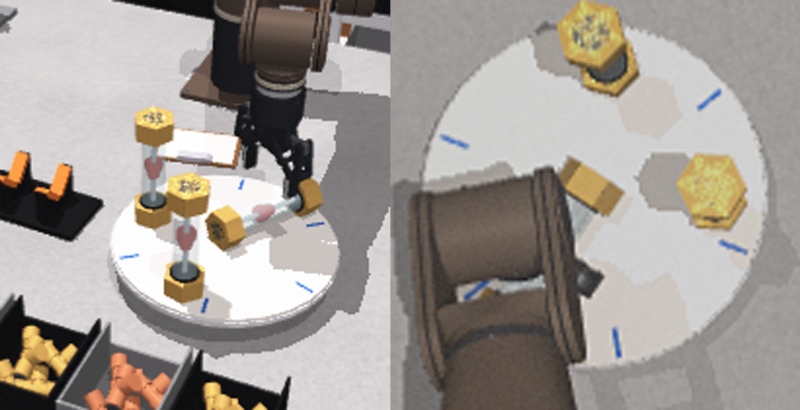

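Fingers straddle the tube: one shows at (590,280) in the right-hand half, and nothing is touching. Going down, then closing gently in small steps while reading the grip force.

```bash
cat > s5.py <<'E'
from h import *
r.line_to([.4888,.1935,.064],down(np.radians(56)),max_speed=.1)
r.pause(.2)
o=r.get_obs(); print(o["time_s"],o["ee_pos"],o["ft_force"].round(2))
for g in (.055,.045,.041,.039,.038,.037,.036,.0355,.035):
    set_gripper(g); o=r.get_obs(); print(g,round(o["time_s"],2),round(o["finger_gap"],4),round(o["grip_force"],2),o["ft_force"].round(1))
    if o["grip_force"]>8: break
E
python3 s5.py
```

```text
7.2833 [0.48946484 0.19364689 0.06490186] [-0.16 -0.49 -0.19]
0.055 7.69 0.0547 0.0 [ 1.3  1.1 -0.4]
0.045 7.96 0.0451 0.0 [-0.5 -0.3 -0. ]
0.041 8.18 0.041 0.0 [ 0.6 -0.4 -0.2]
0.039 8.4 0.0388 0.0 [ 0.6 -0.4  0.5]
0.038 8.62 0.038 0.0 [-0.  -0.3  1.3]
0.037 8.83 0.0368 0.07 [ 0.1  0.8 -0.6]
0.036 9.05 0.0355 5.9 [-1.2 -0.8  1.5]
0.0355 9.27 0.036 13.31 [-2.1 -2.6  2. ]
```

```bash
cat > s6.py <<'E'
from h import *
for g in (.0352,.0349,.0346,.0343,.034):
    set_gripper(g); o=r.get_obs(); print(g,round(o["finger_gap"],4),round(o["grip_force"],2),o["ft_force"].round(1))
    if o["grip_force"]>20: break
r.pause(.2);print(r.get_obs()["grip_force"])
R=down(np.radians(56))
for z in (.070,.080,.135):
    r.line_to([.4888,.1935,z],R,max_speed=.04 if z<.1 else .08)
    o=r.get_obs(); print(z,round(o["time_s"],2),o["ee_pos"].round(4),round(o["finger_gap"],4),round(o["grip_force"],2),o["ft_force"].round(1),o["moment"].round(2))
E
python3 s6.py
```

```text
0.0352 0.0356 18.63 [-2.5 -3.7  3.4]
0.0349 0.0358 24.34 [-3.5 -3.   5.5]
24.431447982788086
0.07 10.2 [0.4886 0.1938 0.0695] 0.0357 22.98 [-0.9  0.7 -3.8] [-0.01  0.02 -0.03]
0.08 10.6 [0.4892 0.1936 0.0805] 0.0352 22.98 [-0.4 -0.3 -3.3] [ 0.02 -0.06  0.05]
0.135 11.44 [0.4884 0.1934 0.1346] 0.0351 22.98 [-0.5  0.1 -3.3] [-0.01  0.02 -0.04]
```

Held at about 23 N with a 3.3 N load. Lifting high over the standing glasses and across to the cradle.

```bash
cat > s7.py <<'E'
from h import *
r.line_to([.4888,.1935,.33],down(np.radians(56)),max_speed=.15)
R=down(np.radians(-3))
r.movep([.521,-.187,.33],R)
r.line_to([.521,-.187,.13],max_speed=.15)
r.pause(.2)
o=r.get_obs(); print(round(o["time_s"],2),o["ee_pos"].round(4),round(o["finger_gap"],4),round(o["grip_force"],2),o["ft_force"].round(1))
c=capture("scene"); t=capture("top")
a=cv2.resize(c["image"][120:260,130:290,::-1],None,fx=3.4,fy=3.4,interpolation=cv2.INTER_CUBIC)
b=cv2.resize(t["image"][150:250,290:400,::-1],None,fx=4.76,fy=4.76,interpolation=cv2.INTER_CUBIC)
cv2.imwrite("pics/s7.png",cv2.resize(np.hstack([a,b]),(800,357)))
import pickle; pickle.dump((c,t),open("s7.pkl","wb"))
for n,q in(("scene",c),("top",t)):
    for th,z in(("fallen_glass",.147),("cradle_seat",.065)):
        for d in place_of(q,th)[:1]:
            px=np.array(d["centre"])*[560,420]; print(n,th,d["conf"],px.round(1),atz(q,px,z)[0].round(4))
E
python3 s7.py
```

```text
16.0 [ 0.5214 -0.1873  0.1309] 0.035 23.03 [-0.1  0.3 -2.9]
scene fallen_glass 0.71 [213.5 166.9] [ 0.5167 -0.1917  0.147 ]
scene cradle_seat 0.6 [215.7 191.6] [ 0.5297 -0.1826  0.065 ]
top fallen_glass 0.24 [272.3 197. ] [0.5332 0.0232 0.147 ]
```

View pics/s7.png

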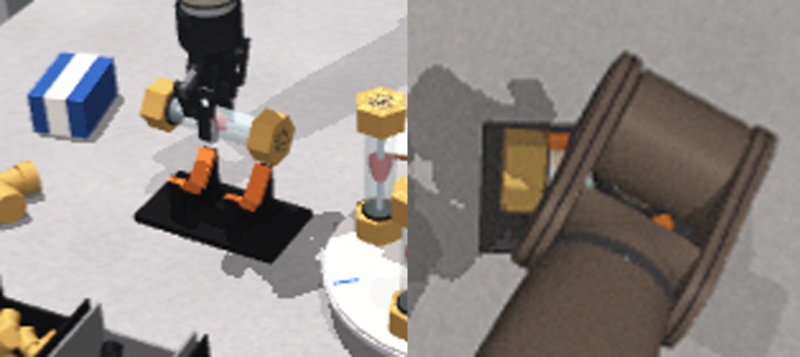

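The glass hangs level and parallel over the cradle, with collars at (157,103) and (270,137) outside the saddles at (197,170) and (255,190). I'll tighten the cradle pose with a silhouette fit on the unobstructed first pictures, and locate the held collars.

```bash
cat > s8.py <<'E'
from h import *
import pickle
from scipy.optimize import minimize
c,t=pickle.load(open("s7.pkl","rb"))
S=4
def hull(q,P,shape):
    m=np.zeros(shape,np.uint8); h=cv2.convexHull(((proj(q,P)+.5)*S).astype(np.float32)); cv2.fillConvexPoly(m,np.round(h).astype(np.int32),1); return m
def box(x0,x1,y0,y1,z0,z1): return np.array([[x,y,z] for x in(x0,x1) for y in(y0,y1) for z in(z0,z1)])
obs=[]
for q,f,(x0,y0,x1,y1) in((t,"top1",(300,170,390,240)),(c,"scene1",(170,160,270,235))):
    im=cv2.imread(f"pics/{f}.png"); hsv=cv2.cvtColor(im,cv2.COLOR_BGR2HSV)
    o=cv2.inRange(hsv,(5,150,60),(18,255,255)); b=cv2.inRange(hsv,(0,0,0),(180,255,78))
    m=np.zeros_like(o); m[y0:y1,x0:x1]=(o|b)[y0:y1,x0:x1]
    k,l,s,_=cv2.connectedComponentsWithStats(cv2.morphologyEx(m,cv2.MORPH_CLOSE,np.ones((3,3)))); j=1+np.argmax(s[1:,4])
    m=(l==j).astype(np.uint8); mm=cv2.resize(m,None,fx=S,fy=S,interpolation=cv2.INTER_NEAREST)
    obs.append((q,mm))
def model(q,p,shape):
    R=np.array([[np.cos(p[2]),-np.sin(p[2]),0],[np.sin(p[2]),np.cos(p[2]),0],[0,0,1]])
    M=hull(q,box(-.1,.1,-.055,.055,0,.012)@R.T+[p[0],p[1],0],shape)
    for s in(-.04,.04):
      for g in(-1,1):
        P=np.array([[s+a,g*y,z] for a in(-.011,.011) for y,z in((.035,.075),(.042,.07),(0,.04),(0,.025))])
        M|=hull(q,P@R.T+[p[0],p[1],0],shape)
    return M
def cost(p,obs): return sum(np.sum(model(q,p,m.shape)!=m) for q,m in obs)/S/S
for name,ob in(("both",obs),("top",obs[:1]),("scene",obs[1:])):
    x0=[.521,-.187,1.52]
    s=minimize(cost,x0,args=(ob,),method="Nelder-Mead",options=dict(initial_simplex=[x0,[.527,-.187,1.52],[.521,-.181,1.52],[.521,-.187,1.57]],xatol=1e-4,fatol=.05))
    print(name,s.x.round(4),np.degrees(s.x[2]).round(2),"cost",s.fun,"area",[int(m.sum()/S/S) for _,m in ob])
hsv=cv2.cvtColor(c["image"],cv2.COLOR_RGB2HSV); g=cv2.inRange(hsv,(12,90,60),(30,255,255)); m=np.zeros_like(g); m[140:190,175:250]=g[140:190,175:250]
k,l,s,ce=cv2.connectedComponentsWithStats(m)
for j in(1+np.argsort(-s[1:,4])[:2]): print("collar",s[j],atz(c,ce[j],.148)[0].round(4))
E
python3 s8.py
```

```text
both [ 0.5214 -0.1849  1.5184] 87.0 cost 318.25 area [2409, 1606]
top [ 0.5226 -0.1837  1.5142] 86.76 cost 119.5625 area [2409]
scene [ 0.5151 -0.1878  1.5124] 86.65 cost 115.3125 area [1606]
collar [227 163  19  22 296] [ 0.5227 -0.113   0.148 ]
collar [185 150  14  22 191] [ 0.5117 -0.2713  0.148 ]
```

Fits agree to a few mm. Target seat (0.521, -0.1845), well within the V's self-centring and the 9 mm play. Lowering in small guarded steps.

```bash
cat > s9.py <<'E'
from h import *
x,y=.521,-.1845
R=down(np.radians(-3))
r.line_to([x,y,.13],R,max_speed=.05)
r.line_to([x,y,.068],max_speed=.08); r.pause(.2)
f0=r.get_obs()["ft_force"]; print(f0.round(1))
z=.068
while z>.044:
    z-=.0012 if z>.054 else .0007
    r.line_to([x,y,z],max_speed=.02); r.pause(.1)
    o=r.get_obs(); f=o["ft_force"]-f0
    if z<.056 or abs(f).max()>2: print(round(z,4),round(o["time_s"],2),o["ee_pos"].round(4),f.round(1),o["moment"].round(2),round(o["grip_force"],1))
    if np.linalg.norm(f)>5: break
E
python3 s9.py
```

```text
[ 0.2  0.5 -3.3]
0.056 21.18 [ 0.521  -0.1845  0.056 ] [ 0.1 -0.8  0.4] [-0.    0.04 -0.03] 23.0
0.0548 21.52 [ 0.521  -0.1845  0.0548] [-0.4 -1.3  0.4] [-0.03 -0.01  0.04] 23.0
0.0536 21.88 [ 0.521  -0.1845  0.0536] [-0.3 -0.3  0.1] [-0.01  0.05  0.06] 23.0
0.0529 22.23 [ 0.521  -0.1845  0.0529] [-0.7  0.1 -0.6] [0.01 0.04 0.03] 23.0
0.0522 22.57 [ 0.521  -0.1845  0.0522] [ 0.2 -1.  -0.5] [-0.04  0.    0.04] 23.0
0.0515 22.93 [ 0.521  -0.1845  0.0515] [-0.2 -0.  -0.9] [ 0.02 -0.03 -0.  ] 23.0
0.0508 23.27 [ 0.521  -0.1845  0.0508] [-0.6 -0.2 -0.1] [ 0.06 -0.01 -0.01] 23.0
0.0501 23.62 [ 0.521  -0.1845  0.0501] [ 0.7  0.1 -0.1] [-0.07 -0.    0.02] 23.0
0.0494 23.98 [ 0.521  -0.1845  0.0494] [-0.2 -1.5 -0.3] [ 0.02 -0.   -0.05] 23.0
0.0487 24.32 [ 0.5211 -0.1846  0.0488] [-0.3 -0.8  0.2] [-0.03  0.    0.  ] 23.0
0.048 24.68 [ 0.5213 -0.1847  0.0485] [-2.1 -0.3  4.3] [0.05 0.14 0.16] 22.6
0.0473 25.02 [ 0.5214 -0.1848  0.0483] [-3.2  0.9  8.3] [0.19 0.35 0.33] 22.4
```

Contact came right at the expected seat height, with little side force, so it is nearly centred. I'll ease off the push, open slowly and look.

```bash
cat > s10.py <<'E'
from h import *
r.line_to([.521,-.1845,.0481],max_speed=.02)
for g in (.0353,.0357,.0361,.0366,.0375,.039,.042,.05):
    set_gripper(g); o=r.get_obs(); print(g,round(o["time_s"],2),round(o["finger_gap"],4),round(o["grip_force"],1),o["ft_force"].round(1))
c=capture("scene"); t=capture("top")
a=cv2.resize(c["image"][120:260,130:290,::-1],None,fx=3.4,fy=3.4,interpolation=cv2.INTER_CUBIC)
b=cv2.resize(t["image"][150:250,290:400,::-1],None,fx=4.76,fy=4.76,interpolation=cv2.INTER_CUBIC)
cv2.imwrite("pics/s10.png",cv2.resize(np.hstack([a,b]),(800,357)))
E
python3 s10.py
```

```text
0.0353 25.49 0.0351 21.5 [-0.2 -0.1  3.5]
0.0357 25.71 0.0358 10.6 [-0.4  0.8  2.5]
0.0361 25.93 0.0363 0.7 [ 1.2 -0.4 -0.7]
0.0366 26.14 0.0365 0.3 [ 0.3 -0.1 -0. ]
0.0375 26.36 0.0375 0.0 [ 0.6 -0.5  0.7]
0.039 26.57 0.039 0.0 [-0.3  0.2  0.7]
0.042 26.79 0.0425 0.0 [0.2 0.3 0.1]
0.05 27.04 0.0502 0.0 [0.  0.2 0.4]
```

View pics/s10.png

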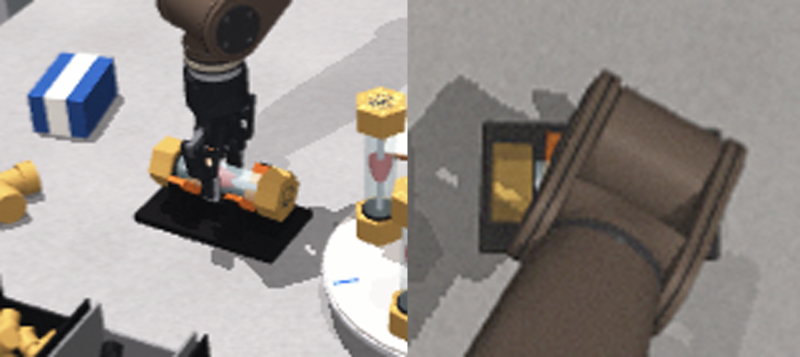

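The glass lies in the saddles with collars at (170,160) and (280,190) outside them, and the fingers are free. Opening fully, retreating straight up and checking.

```bash
cat > s11.py <<'E'
from h import *
from s2 import measure
set_gripper(.07)
r.line_to([.521,-.1845,.12],max_speed=.08)
r.line_to([.521,-.1845,.30],max_speed=.25)
r.goto_joints([-1.396,0.1,1.577,0,1.279,-.15])
o=r.get_obs(); print(o["time_s"],o["ee_pos"],o["ft_force"].round(1))
c=capture("scene"); t=capture("top")
hsv=cv2.cvtColor(t["image"],cv2.COLOR_RGB2HSV); g=cv2.inRange(hsv,(12,90,60),(30,255,255)); m=np.zeros_like(g); m[180:230,300:390]=g[180:230,300:390]
k,l,s,ce=cv2.connectedComponentsWithStats(m)
for j in(1+np.argsort(-s[1:,4])[:3]): print("collar",s[j],atz(t,ce[j],.065)[0].round(4))
a=cv2.resize(c["image"][120:260,130:350,::-1],None,fx=3.4,fy=3.4,interpolation=cv2.INTER_CUBIC)
b=cv2.resize(t["image"][130:270,180:400,::-1],None,fx=3.4,fy=3.4,interpolation=cv2.INTER_CUBIC)
cv2.imwrite("pics/s11.png",cv2.resize(np.vstack([a,b]),(471,600)))
E
python3 s11.py
```

```text
31.35 [ 0.21472942 -0.62918717  0.35480283] [-0.5 -0.3 -0.6]
collar [356 192  22  25 313] [ 0.5134 -0.252   0.065 ]
collar [313 190  12  23 250] [ 0.5269 -0.1082  0.065 ]
collar [329 187   8   9  67] [ 0.5541 -0.1479  0.065 ]
```

View pics/s11.png

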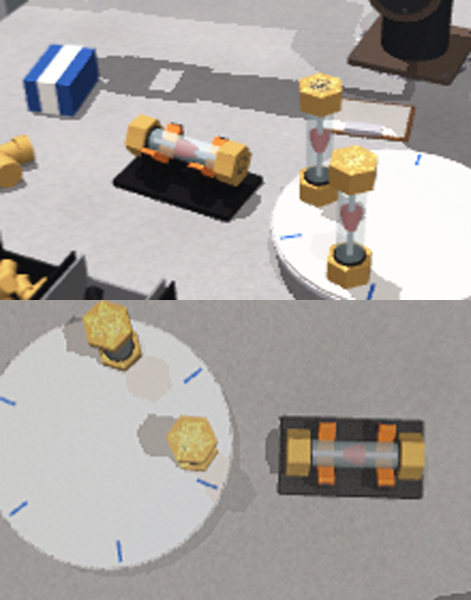

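The glass lies level in both saddles, with collars at (298,452) and (412,455) clear on both sides. Both standing glasses are upright and the arm is clear. Handing in.

```bash
python3 -c "
from workcell import *
print(close_job())"
```

```text
the job is handed in; nothing more can be done
None
```

The fallen glass is lying released in both cradle saddles with a collar outside each end, gripped at no more than about 24 N; both other glasses still stand, and the job was handed in at about 31 s (no verdict was returned).

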